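Sort the cut square tubes into their cradles

ROBOT

A 6-joint arm with a two-finger parallel gripper is mounted at the origin on the work surface. World frame = base frame: x ahead of the robot, y to its left, z up, the work surface at z = 0. Lengths are in mm, angles in rad, forces in N, time in s.
With the tool pointing down it reaches from about 350 to 775 mm from the base axis. Payload 7.3 kg.
Tool frame: the origin (TCP) lies midway between the tips of the shut fingers; the grasp point (between the pads) lies 19 mm behind it; z points along the fingers, y is the line along which they close (so a half turn about z gives the same grasp; the last joint's range is limited). The gripper opens to 92 mm and grips with 3 to 60 N. Pads are 19 mm wide; open, the fingers measure 130 mm over their backs; the gripper's body (75 mm by 190 mm) begins 47 mm behind the grasp point.
Start: joints at [-0.146, 0.342, 1.524, -0, 1.275, -0.146], TCP at [525.019, 0.019, 226.741] pointing down, gripper open.
Joint ranges: [-2.53, 2.53], [-0.77, 2.02], [0.04, 2.7], [-1, 4.14], [0.28, 2.66], [-3.11, 3.11]. Speed limits (rad/s): [2.57, 2.57, 3.14, 3.14, 3.14, 3.14].

INTERFACE

Orientations are given as [roll, pitch, yaw] about the fixed x, y, z axes, in that order (R = Rz(yaw) Ry(pitch) Rx(roll)).
In Python, from plant import bot gives the robot as it stands.
- The arm moves only by the tool jog_arm, never from a script. Its arguments are lists of equal length, an entry for each row: "dp": the shift along the tool's x, y, z in m, a list of three; "twist": the turn about the tool's z in degrees. A call has 1 to 10 rows; each row shifts and turns the commanded pose from where the row before left it, along the tool's axes as they then stand; what a row does not reach is not made up. A row lasts 1/8 s, in which the tool goes at most 62.5 mm and 10.7 degrees, less where a joint would pass 70% of its speed; a pose out of reach is approached as far as the arm can. A call is refused whole if a number of a shift passes 0.0625 or a number of a turn 10.7, either way. A call with a gripper value outside its range is refused whole. "jaw" is the finger opening in m, from 0 to 0.0918, set as the call begins (left out, the last holds). The fingers move at their own pace and stop on an object; the grip force is fixed at half the most. Time passes only in rows, so rows that do not move let the fingers close. It gives the time, the measured TCP pose, the force, the opening and the grip force at its end, in the units of the state.
- bot.get_obs(): the state, without advancing time (a new reading comes with each control period).
- bot.capture(name): name is "scene" or "side" or "wrist"; returns the picture (480x640x3 uint8, blue, green, red); there is no depth.
- bot.camera_params(name): a dict with "fx", "fy", "cx", "cy" (pixels), "R" (3x3) and "t" (3): a world point X has camera coordinates R X + t. Camera axes: x right, y down, z forward; pixel columns grow to the right and rows downward; lengths in mm; the calibration is good to about 2 mm. A picture is of the moment at which its call begins: read the wrist's pose just before it. camera_params takes no time and is no camera call; for the wrist camera it gives the pose at the moment of the call.
- bot.close_job(): hands the job in; it is judged then, once.
Trained networks look in the newest picture that a camera, given by its name, has taken for a name from the list of things; names that differ only in an ending like _2 or _b are one class to them, and where a whole thing is asked for, a point or a joint stands for the part that bears it (a point fixed in the world has none). Each returns a list of dicts, best first, with "confidence" (0 to 1); they miss things now and then, are a little off and sometimes report something else, mostly with a low value. They report only what shows in the picture. A call takes as long as a camera call. They do not tell look-alikes from the thing itself.
- bot.find_in(camera, label): "bbox" ([centre column, centre row, width, height] in pixels, round what is visible of it).
- bot.masks_of(camera, label): "pixels" (480x640 bool, what is visible of it) and "bbox" ([centre column, centre row, width, height] in pixels, round what is visible of it).
The state is a dict: "time": time; "joint_positions": joint angles; "dq": joint speeds; "tau": joint torques, N m; "tool_pos": TCP position; "tcp_rot": TCP orientation; "contact_force": force on the tool from outside, world axes, zero at the start; "moment": the same for the moment, N m; "grip_width": finger opening in mm; "finger_force": force on a finger pad.
Only numpy, scipy, OpenCV 4.12 (cv2) and the standard library are available. Lean on these libraries where they do the work, as an engineer would, in place of code of your own. Each camera call takes 0.05 s, during which the arm holds its last target. There are 200 camera calls.

TASK

Pick out the three cut pieces of square steel tube and lay each one in the parts cradle made for its length: the longest tube in the longest cradle, the middle one in the middle cradle, the shortest in the shortest. Each must end up lying flat on its cradle's floor, straight along it between the two end lips and not overhanging the open sides. Leave the angle iron, the round pipe and the hammer where they are.

Things in the scene. Friction and masses are not known exactly. Their poses are not given: they have to be found in the camera images.
- tube_long_mid (a point): Centre (half-way up) of the longest cut piece of bare steel square tube: 120 mm long, 30 x 30 mm section, 3 mm wall, ends open, lying flat on the bench (this point is 15 mm above its underside). x runs along its length, y across it, z up; either way round is the same. About 0.1 to 0.4 kg, loose.
- tube_medium_mid (a point): Centre (half-way up) of the middle-sized cut piece of bare steel square tube: 90 mm long, 30 x 30 mm section, 3 mm wall, ends open, lying flat on the bench (this point is 15 mm above its underside). x runs along its length, y across it, z up; either way round is the same. About 0.1 to 0.4 kg, loose.
- tube_short_mid (a point): Centre (half-way up) of the shortest cut piece of bare steel square tube: 60 mm long, 30 x 30 mm section, 3 mm wall, ends open, lying flat on the bench (this point is 15 mm above its underside). x runs along its length, y across it, z up; either way round is the same. About 0.1 to 0.4 kg, loose.
- cradle_long: The longest parts cradle: grey folded-plate tray, fixed to the bench, for the 120 mm tube. Origin at the centre of its underside on the bench; x along its length, z up. Floor plate 4 mm thick and 60 mm wide; an upturned lip 3 mm thick at each end in x, its top 18 mm above the bench; 144 mm clear between the lips (150 mm overall). Both long sides are open, without lips.
- cradle_medium: The middle-sized parts cradle: grey folded-plate tray, fixed to the bench, for the 90 mm tube. Origin at the centre of its underside on the bench; x along its length, z up. Floor plate 4 mm thick and 60 mm wide; an upturned lip 3 mm thick at each end in x, its top 18 mm above the bench; 114 mm clear between the lips (120 mm overall). Both long sides are open, without lips.
- cradle_short: The shortest parts cradle: grey folded-plate tray, fixed to the bench, for the 60 mm tube. Origin at the centre of its underside on the bench; x along its length, z up. Floor plate 4 mm thick and 60 mm wide; an upturned lip 3 mm thick at each end in x, its top 18 mm above the bench; 84 mm clear between the lips (90 mm overall). Both long sides are open, without lips.
- angle: Bystander: offcut of steel angle (L section 40 x 40 x 4 mm), 100 mm long along x, lying with one flange flat and the other standing up 40 mm high along its +y edge; origin at the centre of its underside. Loose; stays where it is.
- pipe: Bystander: short offcut of round steel pipe standing on end, 48 mm diameter, 50 mm high; origin at the centre of its underside. Loose; stays where it is.
- hammer: Bystander: hammer lying across the far edge of the bench, roughly along the world's y axis, 260 mm long, 26 mm high, the head 88 mm across; origin on its underside about half-way along, x from handle to head. Loose; stays where it is.
There are look-alikes about, which are no part of the job. Leave any blue or red look-alike of the part that bears tube_long_mid alone. What is shaped like the part that bears tube_short_mid but blue or purple is not meant.

How it is judged (in metres and radians):
At the end, for the whole second after the job is handed in: Each square tube lies in the cradle of its own size: its centre within 15 mm of the cradle's centre along and across it, its length within 12 degrees of the cradle's, flat on the floor plate (centre 16 to 22.5 mm above the bench), at rest (x of tube_long_mid in the frame of cradle_long between -0.015 and 0.015 m and y of tube_long_mid in the frame of cradle_long between -0.015 and 0.015 m and z of tube_long_mid in the frame of cradle_long between 0.016 and 0.0225 m and angle between the x axis of tube_long_mid and the x axis of cradle_long, either way round below 0.21 rad and linear speed of each of tube_long, tube_medium, tube_short below 0.02 m/s and angular speed of each of tube_long, tube_medium, tube_short below 0.2 rad/s and x of tube_medium_mid in the frame of cradle_medium between -0.015 and 0.015 m and y of tube_medium_mid in the frame of cradle_medium between -0.015 and 0.015 m and z of tube_medium_mid in the frame of cradle_medium between 0.016 and 0.0225 m and angle between the x axis of tube_medium_mid and the x axis of cradle_medium, either way round below 0.21 rad and x of tube_short_mid in the frame of cradle_short between -0.015 and 0.015 m and y of tube_short_mid in the frame of cradle_short between -0.015 and 0.015 m and z of tube_short_mid in the frame of cradle_short between 0.016 and 0.0225 m and angle between the x axis of tube_short_mid and the x axis of cradle_short, either way round below 0.21 rad); the robot touches nothing.
It fails at once if the angle iron is moved by more than 20 mm (distance of angle from where it was at the start of the episode above 0.02 m).
It fails at once if the round pipe is moved by more than 20 mm (distance of pipe from where it was at the start of the episode above 0.02 m).
It fails at once if the hammer is moved by more than 20 mm (distance of hammer from where it was at the start of the episode above 0.02 m).
It also fails if it takes over 96 s, if anything falls off the work surface, if the arm or the gripper's body presses on something with over 40 N, if the wrist force passes 120 N, or if a joint passes its speed limit or range.

## Working session

There is one attempt and no reset: what is moved stays moved. The work goes in short steps, Python scripts to look and compute and a tool call to move; the robot and the scene stay as the last step left them, time stands still between calls to the robot, and variables do not carry over. Pictures are saved under pics/ and viewed, at most 14 in all, crops included, and the job is handed in when it is done.

Besides the shell and the picture viewer there is one more tool, called by a JSON object that holds its "method" and its "body". jog_arm: Moves the arm, as the interface text tells. Its arguments: {"type":"object","properties":{"dp":{"type":"array"},"twist":{"type":"array"},"jaw":{"type":"number"}},"required":["dp","twist"]}

```bash
mkdir -p pics; ls
cat > h.py <<'E'
import numpy as np, cv2
from plant import bot
def ray(cam,u,v,z,P=None):
    P=P or bot.camera_params(cam); R=np.array(P["R"]);t=np.array(P["t"])
    d=R.T@np.array([(u-P["cx"])/P["fx"],(v-P["cy"])/P["fy"],1]); c=-R.T@t
    return c+d*(z-c[2])/d[2]
def maskrect(m,cam,z,P=None):
    c=max(cv2.findContours(m.astype(np.uint8),0,2)[0],key=cv2.contourArea).reshape(-1,2)
    w=np.array([ray(cam,u,v,z,P)[:2] for u,v in c],np.float32)
    return cv2.minAreaRect(w)
E
python3 - <<'E'
from h import *
for c in ("scene","side","wrist"):
    im=bot.capture(c); cv2.imwrite(f"pics/{c}0.png",im)
    P=bot.camera_params(c); print(c,P["fx"],np.round(-np.array(P["R"]).T@np.array(P["t"])))
for c in ("scene","side"):
  for n in ("tube_long_mid","tube_medium_mid","tube_short_mid","cradle_long","cradle_medium","cradle_short","angle","pipe","hammer"):
    for d in bot.masks_of(c,n):
        if d["confidence"]<.3: continue
        r=maskrect(d["pixels"],c,30 if "tube" in n else 4)
        print(c,n,round(d["confidence"],2),np.round(d["bbox"]),np.round(r[0]),np.round(r[1]),round(r[2]))
print(bot.get_obs()["time"])
E
```

```text
pics
scene 482.6147188988549 [1041.  359.  658.]
side 577.9733911196981 [ 503. -812.  800.]
wrist 381.5560469372486 [525.  76. 384.]
scene tube_long_mid 0.94 [415. 439.  74.  83.] [791. 314.] [122.  39.] 69
scene tube_long_mid 0.6 [332. 284.  24.  68.] [641.  78.] [141.  32.] 30
scene tube_medium_mid 0.61 [433. 350.  40.  64.] [655. 272.] [107.  32.] 13
scene tube_short_mid 0.83 [257. 199.  37.  24.] [ 569. -155.] [59. 69.] 28
scene tube_short_mid 0.73 [347. 159.  27.  27.] [357. -91.] [66. 65.] 45
scene tube_short_mid 0.57 [328. 188.  17.  33.] [461. -64.] [92. 35.] 48
scene cradle_long 0.89 [383. 222.  64.  64.] [444.  62.] [171.  66.] 10
scene cradle_long 0.71 [268. 158.  49.  32.] [ 429. -250.] [ 72. 104.] 88
scene cradle_medium 0.9 [503. 272.  66.  68.] [430. 290.] [ 62. 138.] 85
scene cradle_medium 0.48 [384. 220.  61.  63.] [444.  63.] [170.  66.] 10
scene cradle_medium 0.47 [279. 362. 139. 129.] [793.  59.] [273.  96.] 84
scene cradle_short 0.74 [268. 157.  48.  34.] [ 429. -249.] [ 69. 105.] 89
scene cradle_short 0.67 [280. 363. 138. 132.] [781.  63.] [273.  95.] 78
scene an
[... 485 characters left out ...]
be_medium_mid 0.59 [352. 171.  38.  20.] [647. 247.] [99. 67.] 13
side tube_short_mid 0.73 [209. 299.  36.  32.] [ 347. -114.] [45. 80.] 48
side tube_short_mid 0.71 [264. 288.  37.  34.] [450. -87.] [78. 49.] 47
side tube_short_mid 0.55 [330. 321.  35.  40.] [ 558. -177.] [44. 78.] 28
side cradle_long 0.7 [270. 240.  76.  34.] [455.  61.] [151.  64.] 12
side cradle_medium 0.64 [261. 176.  52.  21.] [434. 286.] [ 71. 129.] 80
side cradle_short 0.57 [259. 367.  58.  35.] [ 434. -245.] [67. 94.] 88
side angle 0.78 [362. 278.  56.  34.] [632. -52.] [ 85. 105.] 85
side pipe 0.84 [378. 356.  34.  41.] [ 634. -237.] [81. 48.] 78
side hammer 0.77 [429. 231.  41.  90.] [784.  82.] [289.  89.] 76
1.05
```

View pics/scene0.png

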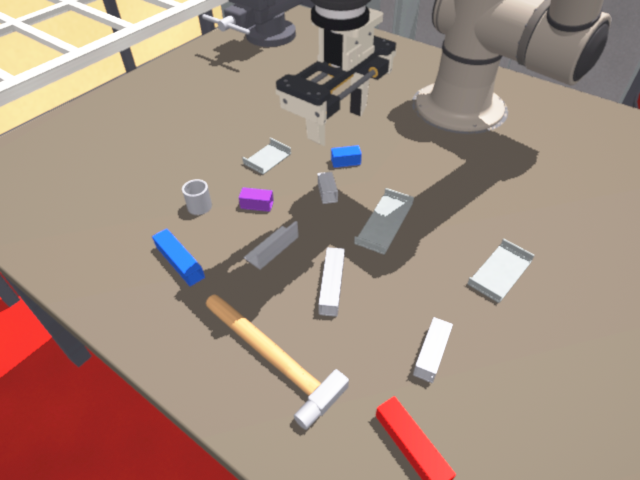

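View pics/side0.png

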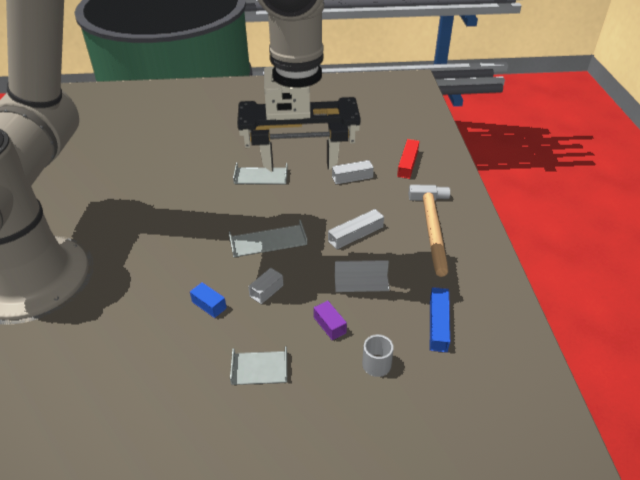

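The scene picture shows these candidates:
- **Long tube:** steel at (332,284). Red (415,439) and blue (178,257) are look-alikes.
- **Short tube:** steel at (328,188). Blue (347,159) and purple (257,199) are look-alikes.
- **Medium tube:** steel at (433,350), the only one.
- **Cradles:** long (385,221), medium (502,271), short (268,157).

I choose the three bare steel tubes. Next I fit their known shapes to the masks from both views.

```bash
cat > fit.py <<'E'
from h import *
from scipy.optimize import minimize
def box(x0,x1,y0,y1,z0,z1): return np.array([[x,y,z] for x in(x0,x1) for y in(y0,y1) for z in(z0,z1)],float)
def tube(L): return [box(-L/2,L/2,-15,15,0,30)]
def cradle(L): return [box(-L/2,L/2,-30,30,0,4),box(-L/2,-L/2+3,-30,30,0,18),box(L/2-3,L/2,-30,30,0,18)]
def render(bs,p,P,S=4):
    R=np.array(P["R"]);t=np.array(P["t"]);c,s=np.cos(p[2]),np.sin(p[2]); im=np.zeros((480,640),np.uint8)
    for b in bs:
        w=b@np.array([[c,s,0],[-s,c,0],[0,0,1]])+[p[0],p[1],p[3] if len(p)>3 else 0]
        q=w@R.T+t; uv=np.c_[q[:,0]/q[:,2]*P["fx"]+P["cx"],q[:,1]/q[:,2]*P["fy"]+P["cy"]]
        h=cv2.convexHull(uv.astype(np.float32)).reshape(-1,2)
        cv2.fillConvexPoly(im,np.round(h*16).astype(np.int32),255,cv2.LINE_AA,4)
    return im/255.
def fit(bs,views,p0):
    def cost(p): return sum(np.abs(cv2.GaussianBlur(render(bs,p,P),(0,0),1.5)-cv2.GaussianBlur(m.astype(float),(0,0),1.5)).sum()/m.sum() for m,P in views)
    best=None
    for a in (0,.15,-.15):
        q=np.array(p0,float);q[2]+=a
        r=minimize(cost,q,method="Nelder-Mead",options=dict(initial_simplex=[q,q+[12,0,0],q+[0,12,0],q+[0,0,.2]],xatol=.05,fatol=1e-4))
        if best is None or r.fun<best.fun: best=r
    return best
E
python3 - <<'E'
from fit import *
things={"tube_long_mid":(tube(120),(635,65,.52)),"tube_medium_mid":(tube(90),(650,258,.2)),"tube_short_mid":(tube(60),(452,-80,.83)),
"cradle_long":(cradle(150),(450,61,.2)),"cradle_medium":(cradle(120),(432,287,-.1)),"cradle_short":(cradle(90),(432,-247,-.03))}
P={c:bot.camera_params(c) for c in("scene","side")}
for n,(bs,p0) in things.items():
    V={}
    for c in P:
        ex=render(bs,p0,P[c])>.5; best=0
        for d in bot.masks_of(c,n):
            m=d["pixels"]; iou=(m&ex).sum()/(m|ex).sum()
            if iou>best: best=iou;V[c]=(m,P[c])
    out=[fit(bs,v,p0) for v in [list(V.values())]+[[x] for x in V.values()]]
    print(n,list(V),[(np.round(r.x[:2],1),round(float(np.degrees(r.x[2])),1),round(r.fun,2)) for r in out])
im=cv2.imread("pics/scene0.png")[140:390,160:460];cv2.imwrite("pics/crop.png",cv2.resize(im,None,fx=2.4,fy=2.4))
E
```

```text
tube_long_mid ['scene', 'side'] [(array([632.5,  71.7]), 31.1, np.float64(0.2)), (array([632.1,  72.1]), 30.7, np.float64(0.1)), (array([633.8,  71.8]), 32.0, np.float64(0.08))]
tube_medium_mid ['scene', 'side'] [(array([647.2, 269.6]), 12.0, np.float64(0.24)), (array([647.1, 269.7]), 12.0, np.float64(0.07)), (array([649.4, 268.5]), 16.2, np.float64(0.16))]
tube_short_mid ['scene', 'side'] [(array([448.4, -72.1]), 45.3, np.float64(0.25)), (array([448.1, -72.1]), 45.5, np.float64(0.12)), (array([448.8, -73.4]), 51.9, np.float64(0.11))]
cradle_long ['scene', 'side'] [(array([450.3,  64.2]), 8.6, np.float64(0.27)), (array([448.9,  63.8]), 10.2, np.float64(0.06)), (array([453.1,  65.6]), 7.4, np.float64(0.19))]
cradle_medium ['scene', 'side'] [(array([435.3, 289.2]), -6.6, np.float64(0.26)), (array([433.9, 289.6]), -4.8, np.float64(0.07)), (array([436.5, 286.4]), -5.4, np.float64(0.16))]
cradle_short ['scene', 'side'] [(array([ 435.4, -245. ]), -1.5, np.float64(0.28)), (array([ 433.2, -248.1]), -4.3, np.float64(0.2)), (array([ 435.6, -245.1]), -1.3, np.float64(0.06))]
```

View pics/crop.png

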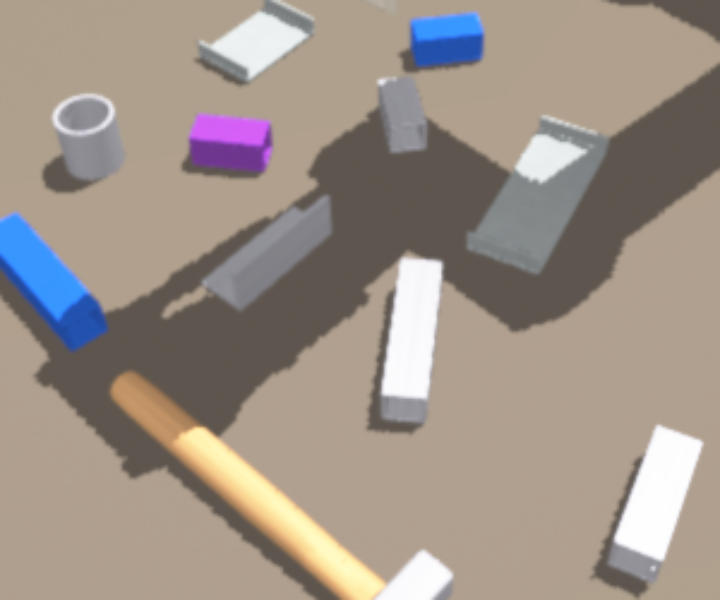

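The crop confirms the three bare steel tubes: long at crop (410,340), short at (403,115), medium at (655,500). The measured sizes agree with the given ones. I'm starting with the short tube.

```bash
cat > go.py <<'E'
import sys; from h import *
from scipy.spatial.transform import Rotation as Ro
o=bot.get_obs(); R=Ro.from_euler("xyz",o["tcp_rot"]).as_matrix(); p=np.array(o["tool_pos"])
print("t",round(o["time"],2),"p",p.round(1),"rot",np.round(o["tcp_rot"],3),"w",round(o["grip_width"],1),"f",round(o["finger_force"],1))
for a in sys.argv[1:]:
    x,y,z,yaw=map(float,a.split(",")); x0=np.degrees(np.arctan2(R[1,0],R[0,0])); d=(yaw-x0+90)%180-90
    print(a,"dp mm",(R.T@(np.array([x,y,z])-p)).round(1),"twist",round(-d,1))
    p=np.array([x,y,z]); R=Ro.from_euler("z",d,degrees=True).as_matrix()@R
E
python3 go.py 448.4,-72.5,100,47 448.4,-72.5,3,47 448.4,-72.5,100,47 434.5,-246.5,100,-2.3 434.5,-246.5,8,-2.3
```

```text
t 1.65 p [5.250e+02 1.000e-01 2.267e+02] rot [ 3.142 -0.     1.571] w 91.5 f 0.0
448.4,-72.5,100,47 dp mm [-72.6 -76.6 126.7] twist 43.0
448.4,-72.5,3,47 dp mm [-0. -0. 97.] twist -0.0
448.4,-72.5,100,47 dp mm [  0.   0. -97.] twist -0.0
434.5,-246.5,100,-2.3 dp mm [-136.7  108.5    0. ] twist 49.3
434.5,-246.5,8,-2.3 dp mm [-0. -0. 92.] twist -0.0
```

{"method": "jog_arm", "body": {"dp": [[-0.018,-0.019,0.031],[-0.018,-0.019,0.032],[-0.018,-0.019,0.032],[-0.0185,-0.0195,0.032],[0,0,0],[0,0,0],[0,0,0],[0,0,0],[0,0,0],[0,0,0]], "twist": [0,0,0,0,9,9,9,9,7,0], "jaw": 0.07}}

```text
time: 2.9
tool_pos: [448.7, -72.5, 99.8]
tcp_rot: [3.141, -0.0, 0.821]
contact_force: [0.0, -0.1, -0.3]
grip_width: 70.1
finger_force: 0.0
```

```bash
python3 go.py 448.4,-72.5,3,47
python3 - <<'E'
from fit import *
P=bot.camera_params("wrist"); im=bot.capture("wrist"); cv2.imwrite("pics/w1.png",im)
for d in bot.masks_of("wrist","tube_short_mid"):
    r=fit(tube(60),[(d["pixels"],P)],(448.4,-72.5,.82)); print(d["confidence"],np.round(d["bbox"]),r.x.round(2),np.degrees(r.x[2]),r.fun)
E
```

```text
t 2.9 p [448.7 -72.5  99.8] rot [ 3.141 -0.     0.821] w 70.1 f 0.0
448.4,-72.5,3,47 dp mm [-0.2 -0.2 96.8] twist 0.1
0.9 [328. 247.  47.  98.] [451.9  -73.78   0.81] 46.19277423994492 0.058206910227117145
0.58 [253. 381.  77.  29.] [ 489.78 -452.75    1.74] 99.42114563574576 1.0
0.56 [549. 236. 124.  81.] [ 489.78 -452.75    1.74] 99.42114563574576 1.0
```

View pics/w1.png

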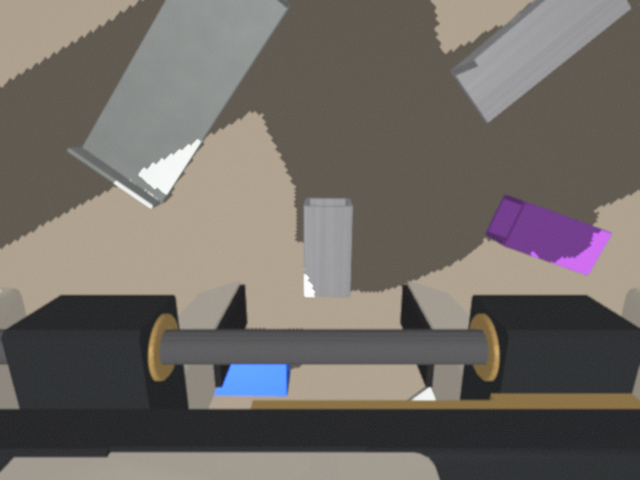

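The wrist view shows the steel short tube at (328,247), aligned between the fingers. Going down and gripping.

{"method": "jog_arm", "body": {"dp": [[0.001,0.001,0.033],[0,0,0.033],[0,0,0.03],[0,0,0]], "twist": [0,0,0,0]}}

```text
time: 3.5
tool_pos: [449.2, -72.2, 2.6]
tcp_rot: [-3.139, 0.001, 0.822]
contact_force: [1.0, -0.3, 0.5]
grip_width: 70.1
finger_force: 0.0
```

{"method": "jog_arm", "body": {"dp": [[0,0,0],[0,0,0],[0,0,0],[0,0,0],[0,0,0],[0,0,0]], "twist": [0,0,0,0,0,0], "jaw": 0.02}}

```text
time: 4.25
tool_pos: [450.3, -72.6, 4.1]
tcp_rot: [3.141, -0.0, 0.82]
contact_force: [-0.2, 0.1, 5.6]
grip_width: 29.5
finger_force: 30.0
```

{"method": "jog_arm", "body": {"dp": [[0,0,-0.03],[0,0,-0.035],[0,0,-0.035],[0,0,0]], "twist": [0,0,0,0]}}

```text
time: 4.75
tool_pos: [451.1, -72.8, 105.4]
tcp_rot: [3.138, -0.002, 0.82]
contact_force: [0.1, -0.9, -2.8]
grip_width: 29.7
finger_force: 30.0
```

```bash
python3 go.py 434.5,-246.5,100,-2.3 434.5,-246.5,8,-2.3
```

```text
t 4.75 p [451.1 -72.8 105.4] rot [ 3.138e+00 -2.000e-03  8.200e-01] w 29.7 f 30.0
434.5,-246.5,100,-2.3 dp mm [-138.4  106.3    5.6] twist 49.3
434.5,-246.5,8,-2.3 dp mm [-0.2 -0.4 92. ] twist -0.0
```

{"method": "jog_arm", "body": {"dp": [[-0.0346,0.0266,0],[-0.0346,0.0266,0],[-0.0346,0.0266,0],[-0.0346,0.0265,0.003],[0,0,0],[0,0,0],[0,0,0],[0,0,0],[0,0,0],[0,0,0]], "twist": [0,0,0,0,10,10,10,10,9.3,0]}}

```text
time: 6.0
tool_pos: [432.5, -245.5, 99.1]
tcp_rot: [-3.14, 0.002, -0.039]
contact_force: [-0.3, 0.8, -2.6]
grip_width: 29.8
finger_force: 30.0
```

```bash
python3 go.py 434.5,-246.5,10,-2.3
python3 - <<'E'
from fit import *
P=bot.camera_params("wrist"); im=bot.capture("wrist"); cv2.imwrite("pics/w2.png",im)
for d in bot.masks_of("wrist","cradle_short"):
    r=fit(cradle(90),[(d["pixels"],P)],(434.5,-246.5,-.04)); print(d["confidence"],np.round(d["bbox"]),r.x.round(2),np.degrees(r.x[2]),r.fun)
E
```

```text
t 6.0 p [ 432.5 -245.5   99.1] rot [-3.14e+00  2.00e-03 -3.90e-02] w 29.8 f 30.0
434.5,-246.5,10,-2.3 dp mm [ 2.3  1.1 89.1] twist 0.1
0.78 [322. 213.  94.  96.] [ 4.3981e+02 -2.4492e+02 -2.0000e-02] -1.2221654209657602 0.8252981964016577
```

View pics/w2.png

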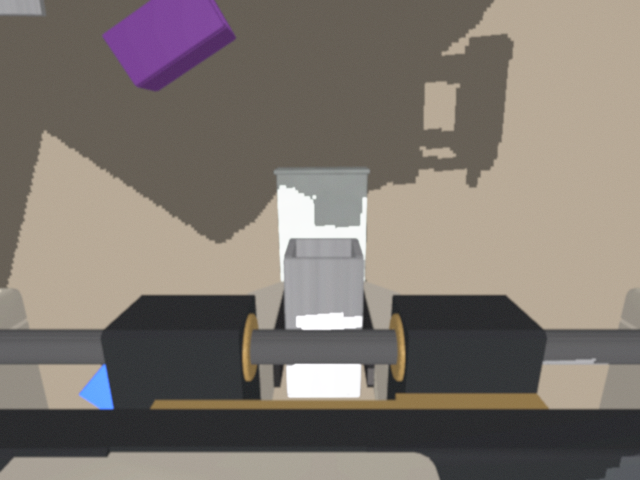

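The held tube at (324,300) lines up with the cradle at (322,220). I check the far lip's position before lowering.

Run:
```python
from h import *
for u,v,z in((276,170,18),(369,170,18),(287,246,115),(362,246,115)): print(ray("wrist",u,v,z).round(1))
```

```text
[ 485.8 -218.1   18. ]
[ 483.7 -275.7   18. ]
[ 465.7 -232.6  115. ]
[ 464.6 -261.9  115. ]
```

{"method": "jog_arm", "body": {"dp": [[0.003,0.001,0.03],[0,0,0.03],[0,0,0.02],[0,0,0.009],[0,0,0]], "twist": [0,0,0,0,0]}}

```text
time: 6.72
tool_pos: [436.0, -247.1, 11.3]
tcp_rot: [-3.141, 0.001, -0.039]
contact_force: [-0.1, 0.3, -2.5]
grip_width: 29.8
finger_force: 30.0
```

{"method": "jog_arm", "body": {"dp": [[0,0,0.001],[0,0,0],[0,0,0],[0,0,0]], "twist": [0,0,0,0], "jaw": 0.06}}

```text
time: 7.22
tool_pos: [436.4, -247.4, 11.1]
tcp_rot: [3.141, -0.001, -0.04]
contact_force: [0.2, 0.2, 0.2]
grip_width: 59.5
finger_force: 0.0
```

{"method": "jog_arm", "body": {"dp": [[0,0,-0.03],[0,0,-0.04],[0,0,-0.05],[0,0,0]], "twist": [0,0,0,0]}}

```text
time: 7.72
tool_pos: [438.2, -248.7, 134.5]
tcp_rot: [3.137, -0.007, -0.04]
contact_force: [0.8, -0.4, 0.7]
grip_width: 60.2
finger_force: 0.0
```

```bash
python3 go.py 633,71.7,120,31 633,71.7,3,31
python3 - <<'E'
from fit import *
P=bot.camera_params("wrist"); im=bot.capture("wrist"); cv2.imwrite("pics/w3.png",im)
for n,b,z in(("cradle_short",cradle(90),0),("tube_short_mid",[x+[0,0,4] for x in tube(60)],4)):
  for d in bot.masks_of("wrist",n)[:2]:
    r=fit(b,[(d["pixels"],P)],(436,-246,-.04)); print(n,d["confidence"],np.round(d["bbox"]),r.x.round(2),np.degrees(r.x[2]),r.fun)
E
```

```text
t 7.72 p [ 438.2 -248.7  134.5] rot [ 3.137 -0.007 -0.04 ] w 60.2 f 0.0
633,71.7,120,31 dp mm [ 181.8 -328.    14.1] twist -33.3
633,71.7,3,31 dp mm [ -0.8  -0.6 117. ] twist -0.0
cradle_short 0.74 [315. 231.  85. 122.] [ 4.3950e+02 -2.4448e+02 -3.0000e-02] -1.8138573140604777 0.7254053286165676
tube_short_mid 0.91 [321. 240.  44.  86.] [ 4.3701e+02 -2.4769e+02 -5.0000e-02] -2.7805910447589173 0.05727019121843177
tube_short_mid 0.71 [186.  58. 111.  99.] [ 101.53 -336.11    0.75] 43.08894123491396 1.0
```

View pics/w3.png

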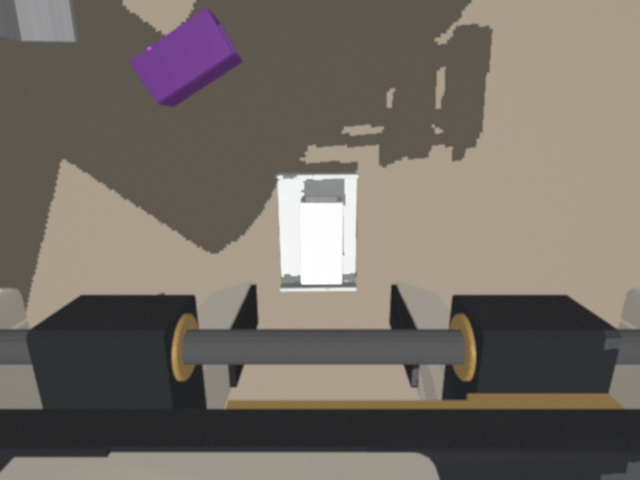

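The short tube lies between the lips: cradle rows 174–290, tube rows 198–283, columns within the floor. Next is the long tube.

{"method": "jog_arm", "body": {"dp": [[0.0227,-0.041,0.001],[0.0227,-0.041,0.001],[0.0227,-0.041,0.001],[0.0227,-0.041,0.001],[0.0227,-0.041,0.001],[0.0227,-0.041,0.001],[0.0227,-0.041,0.001],[0.0227,-0.041,0.001],[0,0,0],[0,0,0]], "twist": [0,0,0,0,0,0,0,0,-10,-10]}}

```text
time: 9.12
tool_pos: [629.9, 74.0, 120.1]
tcp_rot: [-3.14, 0.004, 0.316]
contact_force: [-0.1, 0.6, -0.3]
grip_width: 60.0
finger_force: 0.0
```

{"method": "jog_arm", "body": {"dp": [[0,0,0],[0,0,0],[0,0,0]], "twist": [-10,-3.3,0]}}

```text
time: 9.5
tool_pos: [630.0, 73.2, 120.7]
tcp_rot: [-3.14, 0.003, 0.54]
contact_force: [-0.0, 0.4, -0.1]
grip_width: 60.5
finger_force: 0.0
```

```bash
cat > look.py <<'E'
import sys; from fit import *
n,L,x,y,a,z,out=sys.argv[1],*map(float,sys.argv[2:7]),sys.argv[7]
P=bot.camera_params("wrist"); im=bot.capture("wrist"); cv2.imwrite(out,im)
for d in bot.masks_of("wrist",n)[:2]:
    r=fit([b+[0,0,z] for b in tube(L)],[(d["pixels"],P)],(x,y,np.radians(a))); print(round(d["confidence"],2),np.round(d["bbox"]),r.x[:2].round(1),np.degrees(r.x[2]).round(1),round(r.fun,2))
E
python3 go.py 633,71.7,3,31; python3 look.py tube_long_mid 120 633 71.7 31 0 pics/w4.png
```

```text
t 9.5 p [630.   73.2 120.7] rot [-3.14e+00  3.00e-03  5.40e-01] w 60.5 f 0.0
633,71.7,3,31 dp mm [  2.2   3.  117.7] twist -0.0
0.73 [332. 231.  52. 179.] [636.8  72. ] 30.3 0.04
0.58 [632. 227.  14.  35.] [ 640.2 -407.3] 117.8 1.0
```

View pics/w4.png

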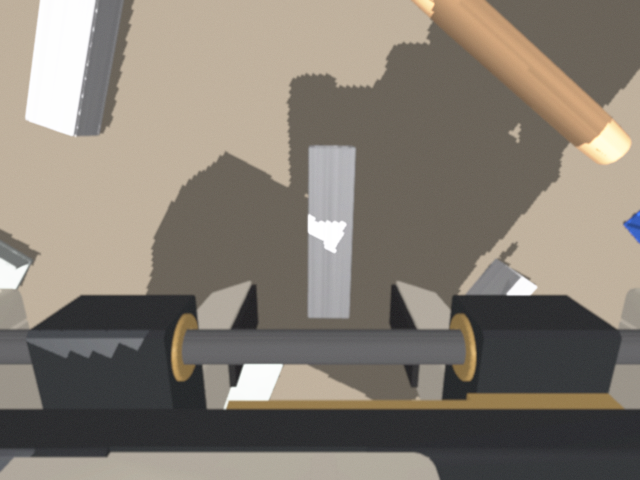

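The long steel tube is at (332,231), with the angle iron (500,280) clear of the right finger. Going down.

{"method": "jog_arm", "body": {"dp": [[0.0035,0.0035,0.035],[0,0,0.035],[0,0,0.03],[0,0,0.0165],[0,0,0]], "twist": [0,0,0,0,0]}}

```text
time: 10.22
tool_pos: [635.0, 72.0, 5.1]
tcp_rot: [-3.14, 0.002, 0.541]
contact_force: [0.5, 0.0, -0.3]
grip_width: 60.1
finger_force: 0.0
```

{"method": "jog_arm", "body": {"dp": [[0,0,0],[0,0,0],[0,0,0],[0,0,0],[0,0,0],[0,0,0]], "twist": [0,0,0,0,0,0], "jaw": 0.02}}

```text
time: 10.98
tool_pos: [636.0, 71.9, 7.0]
tcp_rot: [3.141, -0.001, 0.541]
contact_force: [-2.2, -0.4, 6.9]
grip_width: 29.8
finger_force: 29.9
```

{"method": "jog_arm", "body": {"dp": [[0,0,-0.025],[0,0,-0.035],[0,0,-0.035],[0,0,0],[0,0,0]], "twist": [0,0,0,0,0]}}

```text
time: 11.6
tool_pos: [634.6, 72.0, 99.5]
tcp_rot: [-3.14, 0.002, 0.541]
contact_force: [0.0, -0.4, -2.5]
grip_width: 29.7
finger_force: 29.9
```

```bash
python3 go.py 450.5,64.5,100,9 450.5,64.5,9,9
```

```text
t 11.6 p [634.6  72.   99.5] rot [-3.14e+00  2.00e-03  5.41e-01] w 29.7 f 29.9
450.5,64.5,100,9 dp mm [-161.7  -88.4    0. ] twist 22.0
450.5,64.5,9,9 dp mm [ 0.2  0.1 91. ] twist -0.0
```

{"method": "jog_arm", "body": {"dp": [[-0.0405,-0.022,0],[-0.0405,-0.022,0],[-0.0405,-0.022,0],[-0.0405,-0.022,0],[0,0,0],[0,0,0],[0,0,0],[0,0,0]], "twist": [0,0,0,0,8,7,7,0]}}

```text
time: 12.6
tool_pos: [450.4, 64.0, 99.9]
tcp_rot: [-3.141, 0.003, 0.158]
contact_force: [0.4, 0.2, -2.8]
grip_width: 30.0
finger_force: 29.9
```

```bash
python3 go.py 451,64.5,12,9
python3 - <<'E'
from fit import *
cv2.imwrite("pics/w5.png",bot.capture("wrist"))
E
```

```text
t 12.6 p [450.4  64.   99.9] rot [-3.141e+00  3.000e-03  1.580e-01] w 30.0 f 29.9
451,64.5,12,9 dp mm [ 0.9 -0.4 87.9] twist 0.1
```

View pics/w5.png

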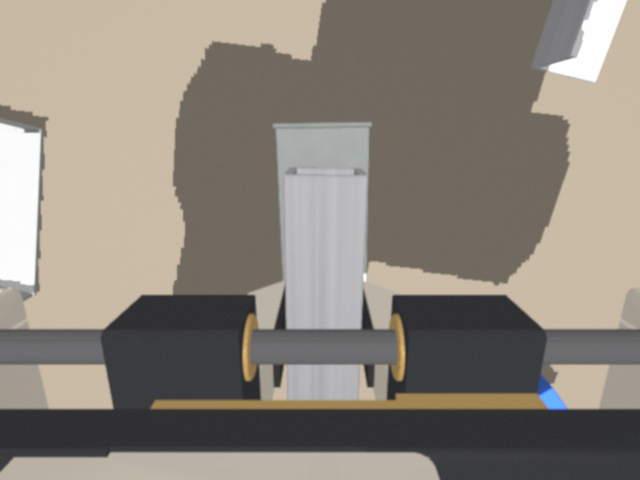

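The held tube (325,280) is parallel to the cradle (322,200), whose far lip is at row 124. Lowering with a 3 mm shift forward.

{"method": "jog_arm", "body": {"dp": [[0.003,0,0.03],[0,0,0.03],[0,0,0.02],[0,0,0.007],[0,0,0]], "twist": [0,0,0,0,0]}}

```text
time: 13.28
tool_pos: [454.3, 64.4, 13.9]
tcp_rot: [-3.141, 0.001, 0.158]
contact_force: [0.5, 1.7, -2.1]
grip_width: 29.6
finger_force: 29.9
```

{"method": "jog_arm", "body": {"dp": [[0,0,0],[0,0,0],[0,0,0],[0,0,0]], "twist": [0,0,0,0], "jaw": 0.06}}

```text
time: 13.78
tool_pos: [454.6, 64.4, 14.5]
tcp_rot: [3.141, -0.001, 0.157]
contact_force: [0.1, -0.7, 0.8]
grip_width: 59.3
finger_force: 0.0
```

{"method": "jog_arm", "body": {"dp": [[0,0,-0.03],[0,0,-0.04],[0,0,-0.04],[0,0,0]], "twist": [0,0,0,0]}}

```text
time: 14.28
tool_pos: [456.3, 64.5, 127.0]
tcp_rot: [3.14, -0.007, 0.157]
contact_force: [0.1, 0.6, -0.0]
grip_width: 60.3
finger_force: 0.0
```

```bash
python3 look.py tube_long_mid 120 452 64.5 9 4 pics/w6.png; python3 go.py 648,269.3,110,13 648,269.3,5,13
```

```text
0.9 [324. 240.  45. 174.] [454.7  64.4] 8.1 0.07
t 14.38 p [454.2  64.5 124.2] rot [ 3.142 -0.     0.157] w 59.9 f 0.0
648,269.3,110,13 dp mm [ 223.4 -172.    14.3] twist -4.0
648,269.3,5,13 dp mm [ -0.  -0. 105.] twist -0.0
```

View pics/w6.png

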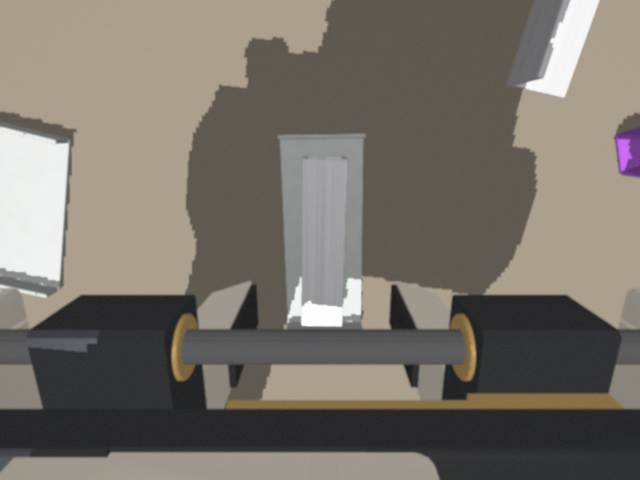

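The long tube lies centred in its cradle: tube columns 302–347, cradle 280–365, with lip gaps at both ends. Now the medium tube.

{"method": "jog_arm", "body": {"dp": [[0.037,-0.0285,0],[0.037,-0.0285,0],[0.037,-0.0285,0],[0.037,-0.0285,0],[0.037,-0.0285,0.005],[0.037,-0.0285,0.005],[0,0,0],[0,0,0]], "twist": [0,0,0,0,0,0,-4,0]}}

```text
time: 15.38
tool_pos: [646.0, 268.1, 111.4]
tcp_rot: [3.141, 0.004, 0.227]
contact_force: [-0.6, -0.4, 0.7]
grip_width: 59.9
finger_force: 0.0
```

```bash
python3 look.py tube_medium_mid 90 648 269.3 13 0 pics/w7.png; python3 go.py 648,269.3,5,13
```

```text
0.68 [325. 236.  48. 138.] [651.3 268.9] 11.3 0.06
t 15.47 p [646.3 267.6 112.9] rot [3.141e+00 2.000e-03 2.250e-01] w 60.2 f 0.0
648,269.3,5,13 dp mm [  2.3  -1.3 107.9] twist -0.1
```

View pics/w7.png

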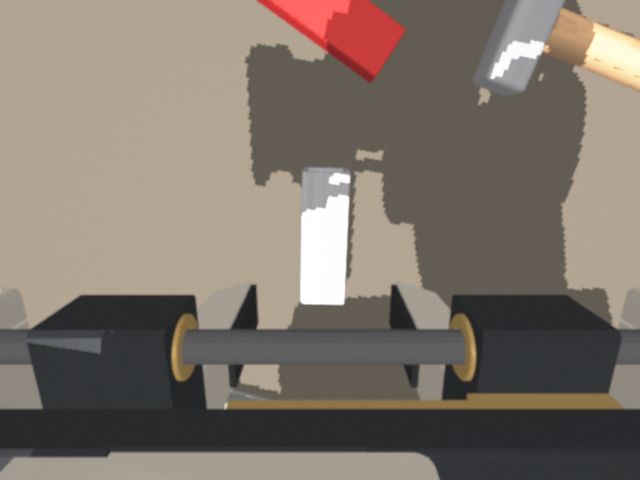

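The medium steel tube is at (325,236), with the red look-alike (350,30) and the hammer (520,40) well clear.

{"method": "jog_arm", "body": {"dp": [[0.003,-0.001,0.035],[0,0,0.035],[0,0,0.025],[0,0,0.011],[0,0,0]], "twist": [1,0,0,0,0]}}

```text
time: 16.1
tool_pos: [649.4, 269.4, 8.0]
tcp_rot: [3.141, 0.001, 0.209]
contact_force: [-0.4, 0.5, 0.7]
grip_width: 60.2
finger_force: 0.0
```

{"method": "jog_arm", "body": {"dp": [[0,0,0],[0,0,0],[0,0,0],[0,0,0],[0,0,0],[0,0,0]], "twist": [0,0,0,0,0,0], "jaw": 0.02}}

```text
time: 16.85
tool_pos: [650.0, 269.6, 8.9]
tcp_rot: [3.141, -0.001, 0.209]
contact_force: [-0.8, -1.4, 5.4]
grip_width: 29.7
finger_force: 30.0
```

{"method": "jog_arm", "body": {"dp": [[0,0,-0.025],[0,0,-0.035],[0,0,-0.035],[0,0,0],[0,0,0]], "twist": [0,0,0,0,0]}}

```text
time: 17.48
tool_pos: [648.6, 269.5, 101.2]
tcp_rot: [3.141, 0.003, 0.21]
contact_force: [0.3, 0.2, -3.5]
grip_width: 29.7
finger_force: 30.0
```

```bash
python3 go.py 436.5,288.5,100,-5.5
```

```text
t 17.48 p [648.6 269.5 101.2] rot [3.141e+00 3.000e-03 2.100e-01] w 29.7 f 30.0
436.5,288.5,100,-5.5 dp mm [-203.5  -62.7    1.8] twist 17.5
```

{"method": "jog_arm", "body": {"dp": [[-0.0407,-0.0125,0],[-0.0407,-0.0125,0],[-0.0407,-0.0125,0],[-0.0407,-0.0125,0],[-0.0407,-0.0125,0],[0,0,0],[0,0,0],[0,0,0]], "twist": [0,0,0,0,0,9,8.5,0]}}

```text
time: 18.48
tool_pos: [436.5, 288.2, 101.6]
tcp_rot: [3.14, 0.003, -0.095]
contact_force: [-0.4, 0.3, -3.4]
grip_width: 29.7
finger_force: 30.0
```

```bash
python3 go.py 438,288.5,14,-5.5
python3 - <<'E'
from fit import *
cv2.imwrite("pics/w8.png",bot.capture("wrist"))
E
```

```text
t 18.48 p [436.5 288.2 101.6] rot [ 3.14e+00  3.00e-03 -9.50e-02] w 29.7 f 30.0
438,288.5,14,-5.5 dp mm [ 1.7 -0.6 87.6] twist 0.1
```

View pics/w8.png

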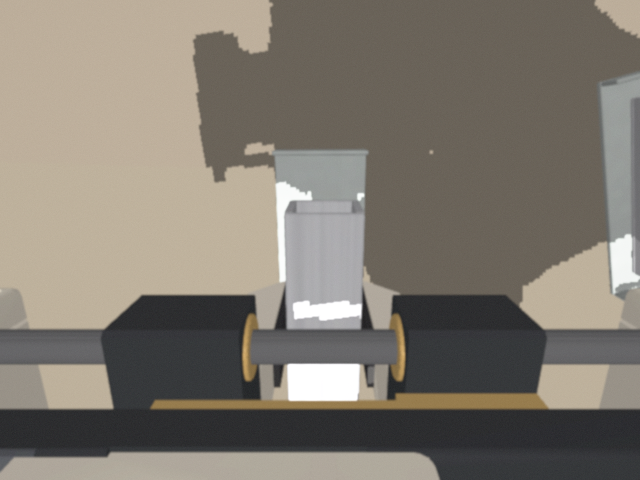

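The held medium tube (325,250) is parallel to the cradle (320,200), whose far lip is at row 152. Lowering.

{"method": "jog_arm", "body": {"dp": [[0.001,0,0.03],[0,0,0.03],[0,0,0.02],[0,0,0.008],[0,0,0]], "twist": [0,0,0,0,0]}}

```text
time: 19.15
tool_pos: [438.4, 288.3, 14.8]
tcp_rot: [3.141, 0.001, -0.095]
contact_force: [0.1, 0.3, -2.2]
grip_width: 29.4
finger_force: 30.0
```

{"method": "jog_arm", "body": {"dp": [[0,0,0],[0,0,0],[0,0,0],[0,0,0]], "twist": [0,0,0,0], "jaw": 0.06}}

```text
time: 19.65
tool_pos: [438.8, 288.5, 15.6]
tcp_rot: [-3.141, -0.001, -0.096]
contact_force: [0.6, -0.2, 0.6]
grip_width: 59.6
finger_force: 0.0
```

{"method": "jog_arm", "body": {"dp": [[0,0,-0.03],[0,0,-0.04],[0,0,-0.05],[0,0,-0.05],[0,0,0],[0,0,0]], "twist": [0,0,0,0,0,0]}}

```text
time: 20.4
tool_pos: [438.1, 288.2, 184.6]
tcp_rot: [3.141, 0.001, -0.096]
contact_force: [1.1, 0.7, 0.0]
grip_width: 60.0
finger_force: 0.0
```

```bash
python3 look.py tube_medium_mid 90 437 288.5 -5.5 4 pics/w9.png
python3 - <<'E'
from fit import *
P={c:bot.camera_params(c) for c in("scene","side")}
ims=[bot.capture(c) for c in P]
for n,L,p0 in(("tube_long_mid",120,(453,64.5,.15)),("tube_medium_mid",90,(437,288,-.09)),("tube_short_mid",60,(436,-247,-.04))):
  for c in P:
    bs=[b+[0,0,4] for b in tube(L)]; ex=render(bs,p0,P[c])>.5
    for d in bot.masks_of(c,n):
        if (d["pixels"]&ex).sum()>.4*ex.sum():
            r=fit(bs,[(d["pixels"],P[c])],p0); print(n,c,r.x[:2].round(1),np.degrees(r.x[2]).round(1),round(r.fun,2))
a=np.hstack([cv2.resize(ims[0][120:320,220:560],(400,236)),cv2.resize(ims[1][140:400,180:420],(300,325))[:236]]) 
w=cv2.resize(cv2.imread("pics/w9.png"),(400,300)); b=np.zeros((536,700,3),np.uint8); b[:236]=a; b[236:,:400]=w
b[236:,400:]=cv2.resize(ims[1][140:400,180:420],(300,300)); cv2.imwrite("pics/end.png",b)
E
```

```text
0.91 [322. 217.  35. 105.] [439.4 288.3] -6.2 0.08
tube_long_mid scene [449.8  64.1] 8.3 0.08
tube_long_mid side [452.2  64.8] 7.2 0.1
tube_medium_mid scene [433.6 288.3] -3.3 0.16
tube_medium_mid side [437.  286.8] -1.6 0.13
tube_short_mid scene [ 431.5 -248.5] 0.8 0.1
tube_short_mid side [ 434.4 -248.5] 3.4 0.15
```

View pics/end.png

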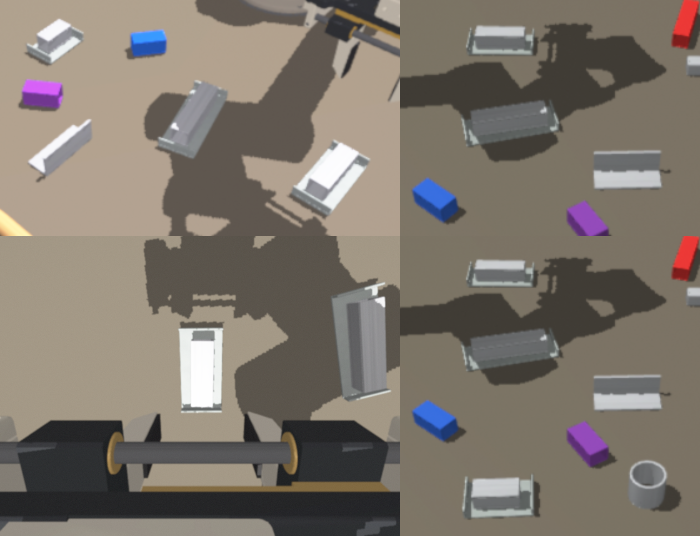

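All three tubes lie in their own cradles, about 2 mm or less from the cradle centres when compared in the same camera. The bystanders look unmoved and the gripper is clear, so I'm handing in.

```bash
python3 -c "
from plant import bot
print(bot.close_job())"
```

```text
the job is handed in; nothing more can be done
None
```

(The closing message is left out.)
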